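# Open the drip-tray tote and hold its sprung gate

## Task

Open the grey parts tote so that the drip trays can be drawn out: swing the steel hasp up off the gate and well back past upright, squeeze the blue catch fully home, then the yellow one. Take the gate by its red post, swing it out past its detent to about a right angle and keep holding it there by the post, still, as you finish: do not let go, as its spring would swing it back. Leave the trays and the other things on the bench where they are.

Things in the scene. Friction and masses are not known exactly. Their poses are not given: they have to be found in the camera images.
- tote: grey parts tote, 360 deep x 320 wide x 120 mm high, fixed. Origin: on the bench under the middle of its front; x points from the front into the tote, y left along the front, z up (the tote frame, m, used below). Left of its front (tote y 0.130 to -0.040): the swing gate; right: the latch block. A steel bridge rail crosses it 50 mm behind the gate, top at z 0.120. Walls reach z 0.119
- deck (a point): middle of the flat top (deck, z 0.120) of the black latch block that carries the two catches; block spans tote x -0.022 to 0.108, tote y -0.160 to -0.053
- hasp (a joint): angle of the steel hasp, rad: near 0 lying forward over the gate's top rail with its lip in front of the rail (locked; it may start up to 0.15), 1.57 standing upright, end stop 2.5 folded back. Stiff hinge (0.07 Nm friction): stays where it is left
- hasp_hinge (a point): a point on the hasp's hinge axis (axis along tote y), on the bridge rail at tote (0.050, 0.085, 0.128)
- hasp_knob (a point): centre of the orange cross knob at the hasp's free end: a cylinder along tote y, 22 mm long, 16 mm thick, 80 mm from the hinge axis; locked: at tote (-0.030, 0.085, 0.128), 24 mm ahead of the gate. Pinch its two ends from above (closing along tote y) and carry it round the hinge, up and back; it can turn between the pads. The strap behind it is 16 mm wide
- blue_catch (a joint): travel of the blue catch, m: 0 locked (may start up to 0.002), end stop 0.016. Its tab slides along tote +x towards the fixed blue lug; 4 N friction, no spring, stays where left. While locked, its tongue (10 mm high, on the deck) fills the gap behind the yellow tab, so the yellow catch cannot be squeezed
- blue_tab (a point): on the front (tote -x) outer face of the sliding blue tab, half height; tab 8 mm thick in x, 22 mm wide in y, top 36 mm above the deck (z 0.156), this point at z 0.140; locked it is at tote (0.060, -0.115)
- blue_lug (a point): on the back (tote +x) outer face of the fixed blue lug, of the same size, at tote (0.096, -0.115, 0.140). Outer width tab to lug 36 mm locked, 20 mm fully squeezed
- yellow_catch (a joint): travel of the yellow catch, m: 0 locked (may start up to 0.001), end stop 0.016. Its tab slides along tote -y towards the fixed yellow lug and draws a steel bolt from in front of the gate's free end (the bolt is clear from 0.010 on); 4 N friction, no spring, stays where it is left. Can be squeezed only once the blue catch is
- yellow_tab (a point): on the left (tote +y) outer face of the sliding yellow tab, half height (z 0.140); tab 8 mm thick in y, 20 mm wide in x, top at z 0.156; locked it is at tote (0.010, -0.066)
- yellow_lug (a point): on the right (tote -y) outer face of the fixed yellow lug, of the same size, at tote (0.010, -0.102, 0.140). Outer width tab to lug 36 mm locked, 20 mm fully squeezed
- gate (a joint): opening of the white barred gate, rad: 0 shut (may start up to 0.03), grows as its free end swings out to tote -x (clockwise from above), end stop 1.75. A spring pulls it shut (0.2 Nm/rad plus 0.05 Nm); a sprung detent at 0.1 to 0.9 rad must be forced (about 4 N at the post); let go, it swings back to the detent or shut.
- gate_hinge (a point): a point on the gate's upright hinge axis, at tote (0, 0.130, 0.120). The gate panel is 170 mm wide from here, 12 mm thick, top rail at z 0.115, with a steel strike at its free end up to z 0.130
- gate_post: upright round red grip post (a sleeve that turns freely) on the gate's top rail, 22 mm thick, 50 mm tall from z 0.115 to 0.165, 105 mm from the hinge axis; origin at its foot. Gate shut: at tote (0, 0.025). Part of the gate
- post_grip (a point): point on the red post's axis 34 mm above its foot (z 0.149), where to take it
- tray_a: loose black D-shaped drip tray (96 x 92 x 30 mm high) lying in the tote; origin under its round part's centre. Bystander
- tray_b: second such tray in the tote. Bystander
- tray_c: such a tray, 30 mm high, on the bench in front of the tote's latch block. Bystander
- tray_d: such a tray on the bench at the left. Bystander
- screw_cup: white bowl, 72 mm across, 35 mm high, on the left. Bystander
- driver: screwdriver lying on the bench on the right. Bystander
- tape: yellow ring-shaped roll, 90 mm across, 24 mm high, on the right. Bystander
- grease: closed jar, 50 mm across, 90 mm high, on the left. Bystander

How it is judged:
On the way, in this order (a step that is already met when the one before it is completed fails the run):
1. the hasp is swung back past upright, both catches still locked (value of joint hasp above 1.6 rad and value of joint each of blue_catch, yellow_catch below 0.008 m), for 0.2 s.
2. the blue catch is squeezed home, the yellow one still locked (value of joint blue_catch above 0.012 m and value of joint yellow_catch below 0.008 m), for 0.2 s.
3. the yellow catch is squeezed home, the gate still shut (value of joint yellow_catch above 0.012 m and value of joint gate below 0.3 rad), for 0.2 s.
4. the gate is past its detent (value of joint gate above 0.95 rad), for 0.1 s.
5. the gate is held wide by its post (value of joint gate above 1.25 rad and contact force between the fingers and gate_post above 1 N), for 0.3 s.
At the end, for the whole second after the job is handed in: The gate is open at least 1.25 rad (72 degrees) and still (under 0.15 rad/s), the fingers press on its red post with at least 1 N, the hasp is past upright (over 1.6 rad) and both catches are squeezed by at least 12 of their 16 mm (all of step 5 and velocity of joint gate between -0.15 and 0.15 rad/s and value of joint hasp above 1.6 rad and value of joint each of blue_catch, yellow_catch above 0.012 m); the arm keeps its last pose, push and grip.
It fails at once if a bystander is moved by more than 25 mm (distance of any of tray_a, tray_b, tray_c, tray_d, screw_cup, driver, tape, grease from where it was at the start of the episode above 0.025 m).
It also fails if it takes over 58 s, if anything falls off the work surface, if the arm or the gripper's body presses on something with over 40 N, if the wrist force passes 120 N, or if a joint passes its speed limit or range.

## Robot

A 7-joint arm with a two-finger parallel gripper is mounted at the origin on the work surface. World frame = base frame: x ahead of the robot, y to its left, z up, the work surface at z = 0. Lengths are in m, angles in rad, forces in N, time in s.
With the tool pointing down it reaches from about 0.425 to 0.95 m from the base axis. Payload 4.7 kg.
Tool frame: the origin (TCP) lies on the centre line of the jaws, within the pads' length; the fingertips stand 8 mm ahead of it and the grasp point (between the pads) lies 11 mm behind it; z points along the fingers, y is the line along which they close (so a half turn about z gives the same grasp; the last joint's range is limited). The gripper opens to 85 mm and grips with 20 to 120 N. Pads are 22 mm wide; open, the fingers measure 114 mm over their backs; the gripper's body (76 mm by 85 mm) begins 54 mm behind the grasp point. The pads swing forward as they close: fully open they stand 13 mm farther back than shut.
Start: joints at [1.286, 0.469, -0.049, 1.532, 0.024, 1.141, -0.082], TCP at [0.171, -0.653, 0.239] pointing down, gripper open.
Joint ranges: [-2.59, 2.59], [-0.33, 1.99], [-1.39, 1.29], [0.1, 2.45], [-1.04, 4.18], [0.21, 1.99], [-2.66, 2.66]. Speed limits (rad/s): [2.57, 2.57, 3.14, 3.14, 3.14, 3.14, 3.14].

## Interface

Orientations are given as a unit quaternion [x, y, z, w].
In Python, from rig import bot gives the robot as it stands.
- The arm moves only by the tool move_arm, never from a script. Its argument "motion" is a list of rows, each a list of 7 numbers: the shift along the tool's x, y, z in mm, then the turn, a rotation vector about the tool's x, y, z in rad, then the closure, from -1 (fully open) to 1 (shut), so that 0 is half open. A call has 1 to 20 rows; each row shifts and turns the commanded pose from where the row before left it, along the tool's axes as they then stand; what a row does not reach is not made up. A row lasts 1/10 s, in which the tool goes at most 50 mm and 8.59 degrees, less where a joint would pass 70% of its speed; a pose out of reach is approached as far as the arm can. A call with a gripper value outside its range is refused whole. The fingers move at their own pace and stop on an object; "squeeze" is the grip in N (left out, the last holds). Time passes only in rows, so rows that do not move let the fingers close. It gives the time, the measured TCP pose, the force, the opening and the grip force at its end, in the units of the state.
- bot.read_state(): the state, without advancing time (a new reading comes with each control period).
- bot.snapshot(name): name is "side" or "top"; returns the picture (384x512x3 uint8, red, green, blue); there is no depth.
- bot.calibration(name): a dict with "camera_matrix" (3x3 intrinsics, pixels), "k1" (the pictures are not rectified: a ray, as slopes to the right and down, at radius r is drawn at 1 + k1 r^2 times it, then the intrinsics apply), "extrinsics" (4x4, takes a point from world to camera coordinates). Camera axes: x right, y up, looking along -z (the intrinsics and any distortion apply to the point x, -y, -z); pixel columns grow to the right and rows downward; lengths in m; the calibration is good to about 2 mm. A picture is of the moment at which its call begins. calibration takes no time and is no camera call.
- bot.finish_job(): hands the job in; it is judged then, once.
The state is a dict: "clock": time; "q": joint angles; "dq": joint speeds; "joint_efforts": joint torques, N m; "tool_pos": TCP position; "tcp_rot": TCP orientation; "contact_force": force on the tool from outside, world axes, zero at the start; "wrist_torque": the same for the moment, N m; "width": opening from 0.0 (shut) to 1.0 (fully open); "grip_force": force on a finger pad.
Only numpy, scipy, OpenCV 4.12 (cv2) and the standard library are available. Lean on these libraries where they do the work, as an engineer would, in place of code of your own. Each camera call takes 0.05 s, during which the arm holds its last target. There are 200 camera calls.

## Working session

There is one attempt and no reset: what is moved stays moved. The work goes in short steps, Python scripts to look and compute and a tool call to move; the robot and the scene stay as the last step left them, time stands still between calls to the robot, and variables do not carry over. Pictures are saved under pics/ and viewed, at most 10 in all, crops included, and the job is handed in when it is done.

Besides the shell and the picture viewer there is one more tool, called after "Emit:" in YAML: its name, and indented under it one key for each argument. move_arm: Moves the arm, as the interface text tells. Its arguments: {"type":"object","properties":{"motion":{"type":"array","items":{"type":"array","items":{"type":"number"}}},"squeeze":{"type":"number"}},"required":["motion"]}

```bash
mkdir -p pics; ls
python3 - <<'E'
from rig import bot
import cv2
for n in("side","top"):
    im=bot.snapshot(n); cv2.imwrite(f"pics/{n}0.png",cv2.cvtColor(im,cv2.COLOR_RGB2BGR))
    c=bot.calibration(n); print(n,c)
s=bot.read_state(); print(s)
E
```

```text
pics
side {'camera_matrix': array([[438.71225089,   0.        , 261.60677555],
       [  0.        , 438.71225089, 198.82404969],
       [  0.        ,   0.        ,   1.        ]]), 'k1': -0.030038929639737047, 'extrinsics': array([[-0.69314712, -0.72076959, -0.00618623,  0.38737488],
       [ 0.50985847, -0.49634936,  0.70262483, -0.36787808],
       [-0.50950114,  0.48386828,  0.71153361, -0.93005274],
       [ 0.        ,  0.        ,  0.        ,  1.        ]])}
top {'camera_matrix': array([[491.29172674,   0.        , 256.24078321],
       [  0.        , 491.29172674, 195.30078744],
       [  0.        ,   0.        ,   1.        ]]), 'k1': -0.2024883121480745, 'extrinsics': array([[-0.01072306, -0.99990013, -0.00920529,  0.00241351],
       [ 0.98943504, -0.01194099,  0.14448432, -0.56743341],
       [-0.14457981, -0.00755872,  0.98946427, -1.42429897],
       [ 0.        ,  0.        ,  0.        ,  1.        ]])}
{'clock': 0.1, 'q': array([ 1.28609382,  0.46936901, -0.04861857,  1.53357703,  0.02408043,
        1.14101372, -0.08230698]), 'dq': array([ 0.00120808, -0.00210702,  0.00063801, -0.00453007,  0.00091287,
       -0.00090228, -0.00040289]), 'joint_efforts': array([ 8.23631945e-05, -5.11516643e+01, -4.73446527e-02, -2.38390839e+01,
        1.06615748e-02,  4.38385803e-03,  2.53838311e-05]), 'tool_pos': array([ 0.17069111, -0.6525268 ,  0.23835979]), 'tcp_rot': array([ 9.91829153e-01,  1.27570128e-01, -1.30741591e-04, -8.81628311e-04]), 'contact_force': array([-0.44969789, -0.58469797, -0.49010343]), 'wrist_torque': array([0.0012248 , 0.00155005, 0.03731158]), 'grip_force': 0.0, 'width': 1.0009545243099625}
```

View pics/side0.png

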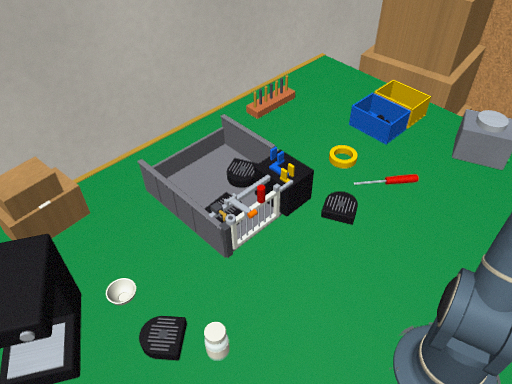

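View pics/top0.png

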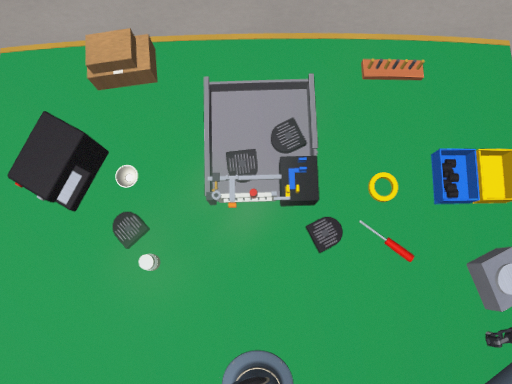

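The side view shows the tote with the orange knob near (253,212), the red post near (262,193), blue near (277,158) and yellow near (287,173). In the top view they are at (232,205), (253,193), (300,172) and (291,189). Next I'll mask by colour and view an enlarged crop.

```bash
cat > h.py <<'E'
import numpy as np, cv2
from rig import bot
from scipy.spatial.transform import Rotation as R
D=np.diag([1,-1,-1.])
def cam(n):
    c=bot.calibration(n); E=D@np.array(c["extrinsics"])[:3]; return np.array(c["camera_matrix"]),np.array([c["k1"],0,0,0,0.]),E
def proj(n,P):
    K,d,E=cam(n); return cv2.projectPoints(np.atleast_2d(np.float64(P)),cv2.Rodrigues(E[:,:3])[0],E[:,3],K,d)[0][:,0]
def norm(n,p):
    K,d,E=cam(n); return cv2.undistortPoints(np.float64(p).reshape(-1,1,2),K,d)[:,0]
def plane(n,p,z):
    K,d,E=cam(n); r=np.c_[norm(n,p),np.ones(len(np.atleast_2d(p)))]@E[:,:3]; o=-E[:,:3].T@E[:,3]
    return o+r*((z-o[2])/r[:,2:])
def tri(ps,pt):
    X=cv2.triangulatePoints(cam("side")[2],cam("top")[2],norm("side",ps).T,norm("top",pt).T); return (X[:3]/X[3]).T
RNG={"orange":((5,150,120),(16,255,255)),"red":((0,150,60),(4,255,255)),"yellow":((20,150,80),(32,255,255)),"blue":((105,150,60),(125,255,255))}
def blobs(im,c,box,mn=6):
    x0,y0,x1,y1=box; h=cv2.cvtColor(im,cv2.COLOR_RGB2HSV); m=cv2.inRange(h,*RNG[c])
    k=np.zeros_like(m); k[y0:y1,x0:x1]=m[y0:y1,x0:x1]
    n,l,s,ce=cv2.connectedComponentsWithStats(k); return [(s[i],ce[i].round(1)) for i in range(1,n) if s[i,4]>=mn]
BOX={"side":(190,130,320,250),"top":(195,140,325,215)}
E
python3 - <<'E'
from h import *
for n in("side","top"):
    im=bot.snapshot(n)
    for c in RNG:
        for s,ce in blobs(im,c,BOX[n]): print(n,c,s,ce)
    b=BOX[n]; k=im[b[1]:b[3],b[0]:b[2]]
    cv2.imwrite(f"pics/{n}1.png",cv2.cvtColor(cv2.resize(k,None,fx=5 if n=="side" else 6,fy=5 if n=="side" else 6,interpolation=cv2.INTER_CUBIC),cv2.COLOR_RGB2BGR))
E
```

```text
side orange [247 209  11   9  58] [252.  213.1]
side red [257 185   9  18 131] [260.8 193. ]
side yellow [280 163  15  20 172] [286.9 172.6]
side yellow [219 210   8  11  37] [222.6 214.2]
side blue [269 147  16  29 264] [276.1 159.9]
top orange [229 203   7   5  33] [231.8 204.9]
top red [250 189   7   7  39] [252.9 192.1]
top yellow [285 185   5  11  49] [286.9 190.5]
top yellow [296 184   4   9  31] [297.4 188.1]
top blue [298 157   9   5  38] [302.1 158.9]
top blue [288 167  19  23 192] [294.5 175. ]
```

View pics/side1.png

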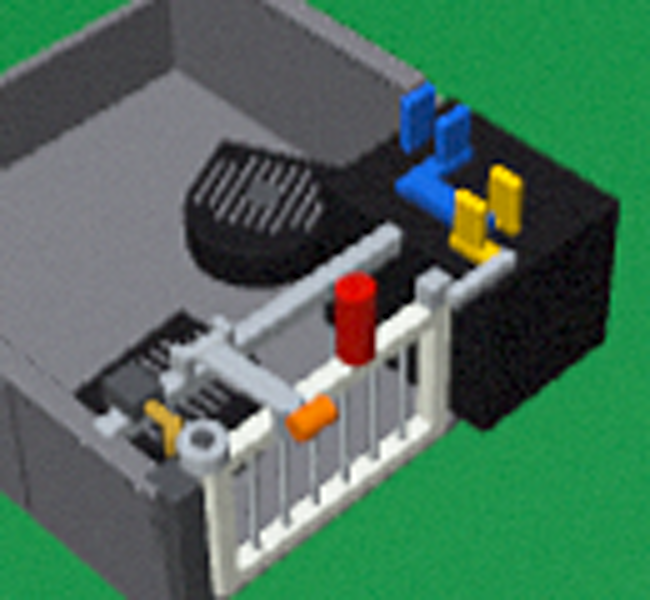

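View pics/top1.png

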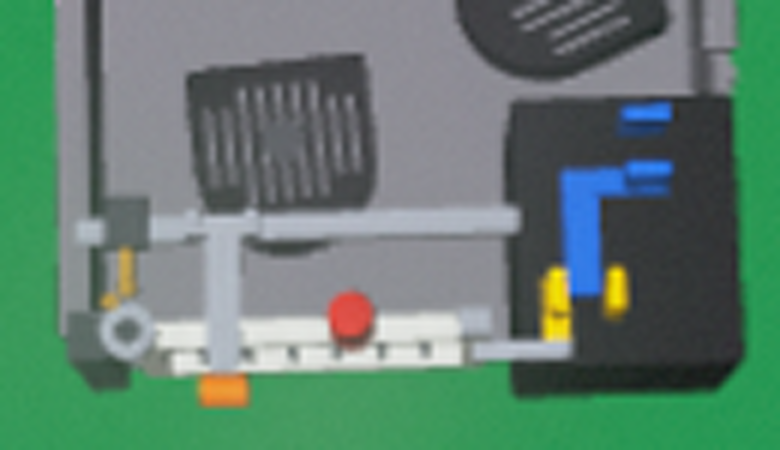

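The crops (top: ×6 from (195,140); side: ×5 from (190,130)) show everything clearly. The knob is at top (224,390) and side (311,418). The post top is at top (350,312) and side (355,283). The tab and lug tops are visible in both. I'll triangulate these and fit the tote pose.

Run:
```python
from h import *
S=lambda a:np.array(a)/5.+np.array([190,130])-.4
T=lambda a:np.array(a)/6.+np.array([195,140])-.4
names=["knob","post","ytab","ylug","btab","blug"]
ps=S([(311,418),(355,283),(469,196),(506,172),(453,113),(418,90)])
pt=T([(224,390),(350,312),(556,290),(617,288),(648,169),(646,112)])
X=tri(ps,pt)
# x,y,z in tote
M=np.array([(-.030,.085,.128),(0,.025,.165),(.010,-.070,.156),(.010,-.098,.156),(.064,-.115,.156),(.092,-.115,.156)])
a=M[:,:2]-M[:,:2].mean(0); b=X[:,:2]-X[:,:2].mean(0)
H=a.T@b; th=np.arctan2(H[0,1]-H[1,0],H[0,0]+H[1,1]); r=np.array([[np.cos(th),-np.sin(th)],[np.sin(th),np.cos(th)]])
t=X[:,:2].mean(0)-r@M[:,:2].mean(0)
print("yaw",th,"t",t)
for n,x,m in zip(names,X,M): print(n,x.round(4),"res mm",((x[:2]-r@m[:2]-t)*1e3).round(1),"dz",((x[2]-m[2])*1e3).round(1))
# top view plane check
P=np.array([plane("top",pt[i],M[i,2])[0,:2] for i in range(6)]);print(((P-(M[:,:2]@r.T+t))*1e3).round(1))
P=np.array([plane("side",ps[i],M[i,2])[0,:2] for i in range(6)]);print(((P-(M[:,:2]@r.T+t))*1e3).round(1))
np.save("pose.npy",[t[0],t[1],th])
s=bot.read_state();Rm=R.from_quat(s["tcp_rot"]).as_matrix();print(Rm.round(3),s["tool_pos"])
```

```text
yaw 0.01520881653544809 t [ 0.55891404 -0.02115942]
knob [0.5279 0.0628 0.135 ] res mm [ 0.2 -0.6] dz 7.0
post [0.5589 0.0033 0.1655] res mm [ 0.3 -0.5] dz 0.5
ytab [ 0.5695 -0.0906  0.1585] res mm [-0.5  0.4] dz 2.5
ylug [ 0.5699 -0.1188  0.1579] res mm [-0.5  0.1] dz 1.9
btab [ 0.6254 -0.1348  0.1566] res mm [0.8 0.3] dz 0.6
blug [ 0.6522 -0.1345  0.1575] res mm [-0.4  0.2] dz 1.5
[[1.6 0.2]
 [1.1 0.1]
 [0.1 0.4]
 [0.3 0.4]
 [1.6 0.8]
 [0.6 0.6]]
[[ 4.6 -5.3]
 [-0.1 -1.3]
 [ 1.3 -1.9]
 [ 0.5 -1.8]
 [ 0.5 -0.7]
 [ 0.1 -1.6]]
[[ 0.967  0.253 -0.   ]
 [ 0.253 -0.967  0.001]
 [-0.    -0.001 -1.   ]] [ 0.17071621 -0.65270793  0.23866963]
```

Emit:
move_arm:
  motion:
    - [30,0,0,0,0,0.12,-0.2]
    - [30,0,0,0,0,0.12,-0.2]
    - [30,-35,0,0,0,0,-0.2]
    - [30,-35,0,0,0,0,-0.2]
    - [30,-35,0,0,0,0,-0.2]
    - [30,-35,0,0,0,0,-0.2]
    - [30,-35,0,0,0,0,-0.2]
    - [30,-35,0,0,0,0,-0.2]
    - [30,-35,0,0,0,0,-0.2]
    - [30,-35,0,0,0,0,-0.2]
    - [30,-35,0,0,0,0,-0.2]
    - [30,-35,0,0,0,0,-0.2]
    - [0,-40,0,0,0,0,-0.2]
    - [0,-40,0,0,0,0,-0.2]
    - [0,-40,0,0,0,0,-0.2]
    - [0,-40,0,0,0,0,-0.2]
    - [0,-40,0,0,0,0,-0.2]
    - [0,-40,0,0,0,0,-0.2]
    - [0,-40,0,0,0,0,-0.2]
    - [0,-40,0,0,0,0,-0.2]
  squeeze: 40

```text
clock: 2.2
tool_pos: [0.5186, 0.0348, 0.2394]
tcp_rot: [1.0, 0.008, 0.0, 0.0]
contact_force: [0.9, -0.1, 1.4]
width: 0.599
grip_force: 0.0
```

```bash
cat > st.py <<'E'
import sys; from h import *
tx,ty,th=np.load("pose.npy"); Rt=R.from_euler("z",th)
s=bot.read_state(); p=Rt.inv().apply(s["tool_pos"]-np.array([tx,ty,0])); q=Rt.inv()*R.from_quat(s["tcp_rot"])
print("t",round(s["clock"],2),"tcp tote mm",(p*1e3).round(1),"toolx yaw",np.arctan2(*q.as_matrix()[1::-1,0]).round(3),"zaxis",q.as_matrix()[:,2].round(3),"w",s["width"].__round__(3),"grip",round(s["grip_force"],1),"F",s["contact_force"].round(1),"q",s["q"].round(2))
if len(sys.argv)>3:
    d=q.inv().apply(np.array(sys.argv[1:4],float)-p*1e3); print("delta tool",d.round(1))
E
python3 st.py -28 85 230
```

```text
t 2.2 tcp tote mm [-39.5  56.5 239.4] toolx yaw 0.0 zaxis [ 0. -0. -1.] w 0.599 grip 0.0 F [ 0.9 -0.1  1.4] q [ 0.14  0.24 -0.34  1.88  0.09  1.04 -1.79]
delta tool [ 11.5 -28.5   9.4]
```

Emit:
move_arm:
  motion:
    - [11,-28,0,0,0,0,-0.2]
    - [0,0,30,0,0,0,-0.2]
    - [0,0,30,0,0,0,-0.2]
    - [0,0,30,0,0,0,-0.2]
    - [0,0,15,0,0,0,-0.2]
    - [0,0,10,0,0,0,-0.2]
    - [0,0,0,0,0,0,1]
    - [0,0,0,0,0,0,1]
    - [0,0,0,0,0,0,1]
    - [0,0,0,0,0,0,1]
    - [0,0,0,0,0,0,1]

```text
clock: 3.3
tool_pos: [0.5298, 0.0631, 0.1252]
tcp_rot: [1.0, 0.008, 0.001, -0.001]
contact_force: [-0.9, 5.5, 0.7]
width: 0.25
grip_force: 41.4
```

```bash
python3 st.py -29 85 124
python3 - <<'E'
from h import *
im=bot.snapshot("side"); b=BOX["side"]; k=im[b[1]:b[3],b[0]:b[2]]
cv2.imwrite("pics/side2.png",cv2.cvtColor(cv2.resize(k,None,fx=4,fy=4,interpolation=cv2.INTER_CUBIC),cv2.COLOR_RGB2BGR))
t=np.arange(.09,2.2,.13); x=50-80*np.cos(t); z=128+80*np.sin(t); print(np.c_[np.diff(x),-np.diff(z)].round(1).tolist(),t[-1])
E
```

```text
t 3.3 tcp tote mm [-27.8  84.7 125.2] toolx yaw 0.001 zaxis [ 0.002  0.002 -1.   ] w 0.25 grip 41.4 F [-0.9  5.5  0.7] q [ 0.07  0.4  -0.33  1.97  0.17  0.8  -1.91]
delta tool [-1.2 -0.3  1.2]
[[1.6, -10.3], [2.9, -10.0], [4.2, -9.5], [5.4, -8.9], [6.5, -8.1], [7.5, -7.2], [8.4, -6.2], [9.1, -5.0], [9.7, -3.8], [10.1, -2.5], [10.3, -1.2], [10.4, 0.1], [10.3, 1.5], [10.0, 2.8], [9.6, 4.1], [8.9, 5.3]] 2.17
```

View pics/side2.png

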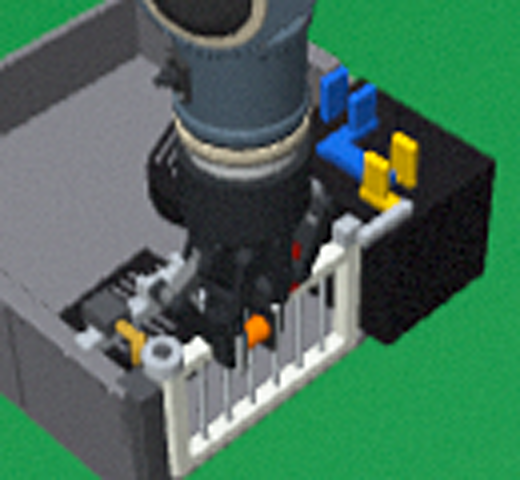

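The side crop shows the fingers closed around the orange knob at (257,330), with a 21 mm opening. The knob is gripped, so I'll carry it round.

Emit:
move_arm:
  motion:
    - [1.6,0,-10.3,0,0,0,1]
    - [2.9,0,-10,0,0,0,1]
    - [4.2,0,-9.5,0,0,0,1]
    - [5.4,0,-8.9,0,0,0,1]
    - [6.5,0,-8.1,0,0,0,1]
    - [7.5,0,-7.2,0,0,0,1]
    - [8.4,0,-6.2,0,0,0,1]
    - [9.1,0,-5,0,0,0,1]
    - [9.7,0,-3.8,0,0,0,1]
    - [10.1,0,-2.5,0,0,0,1]
    - [10.3,0,-1.2,0,0,0,1]
    - [10.4,0,0,0,0,0,1]
    - [10.3,0,1.5,0,0,0,1]
    - [10,0,2.8,0,0,0,1]
    - [9.6,0,4.1,0,0,0,1]
    - [9,0,5.3,0,0,0,1]
    - [0,0,0,0,0,0,1]
    - [0,0,0,0,0,0,1]
    - [0,0,0,0,0,0,1]

```text
clock: 5.25
tool_pos: [0.6556, 0.0654, 0.1852]
tcp_rot: [1.0, 0.008, 0.002, -0.001]
contact_force: [0.8, 5.2, 3.7]
width: 0.246
grip_force: 39.0
```

```bash
python3 st.py 95 85 185
```

```text
t 5.25 tcp tote mm [ 98.   85.  185.2] toolx yaw 0.002 zaxis [ 0.004  0.002 -1.   ] w 0.246 grip 39.0 F [0.8 5.2 3.7] q [ 0.06  0.51 -0.31  1.62  0.17  1.04 -1.86]
delta tool [-3.   0.   0.2]
```

Emit:
move_arm:
  motion:
    - [0,0,0,0,0,0,-0.3]
    - [0,0,0,0,0,0,-0.3]
    - [0,0,0,0,0,0,-0.3]
    - [0,0,-15,0,0,0,-0.3]
    - [0,0,-25,0,0,0,-0.5]
    - [0,0,-25,0,0,0,-0.6]
    - [0,0,-10,0,0,0,-0.6]
    - [-2,33,0,0,0,0,-0.6]
    - [-2,33,0,0,0,0,-0.6]
    - [-2,33,0,0,0,0,-0.6]
    - [-2,33,0,0,0,0,-0.6]
    - [-2,33,0,0,0,0,-0.6]
    - [-2,35,0,0,0,0,-0.6]
    - [0,0,0,0,0,-0.14,-0.6]
    - [0,0,0,0,0,-0.14,-0.6]
    - [0,0,0,0,0,-0.14,-0.6]
    - [0,0,0,0,0,-0.14,-0.6]
    - [0,0,0,0,0,-0.14,-0.6]
    - [0,0,0,0,0,-0.14,-0.6]
    - [0,0,0,0,0,-0.14,-0.6]

```text
clock: 7.25
tool_pos: [0.6454, -0.1371, 0.2582]
tcp_rot: [0.877, 0.48, -0.0, 0.0]
contact_force: [1.0, 0.0, -0.8]
width: 0.796
grip_force: 0.0
```

Emit:
move_arm:
  motion:
    - [0,0,0,0,0,-0.14,-0.6]
    - [0,0,0,0,0,-0.14,-0.6]
    - [0,0,0,0,0,-0.14,-0.6]
    - [0,0,0,0,0,-0.14,-0.6]
    - [0,0,0,0,0,0,-0.6]

```text
clock: 7.75
tool_pos: [0.6454, -0.1372, 0.2581]
tcp_rot: [0.713, 0.702, -0.0, -0.0]
contact_force: [-0.5, -0.6, 0.0]
width: 0.803
grip_force: 0.0
```

```bash
python3 st.py 86 -115 136;  python3 - <<'E'
from h import *
im=bot.snapshot("side"); x0,y0,x1,y1=(190,80,330,230); k=im[y0:y1,x0:x1]
cv2.imwrite("pics/side3.png",cv2.cvtColor(cv2.resize(k,None,fx=4,fy=4,interpolation=cv2.INTER_CUBIC),cv2.COLOR_RGB2BGR))
E
```

```text
t 7.75 tcp tote mm [  84.7 -117.3  258.1] toolx yaw 1.54 zaxis [-0.001  0.    -1.   ] w 0.803 grip 0.0 F [-0.5 -0.6  0. ] q [ 0.55  0.5  -0.6   1.52  0.29  1.21 -0.11]
delta tool [  2.4   1.3 122.1]
```

View pics/side3.png

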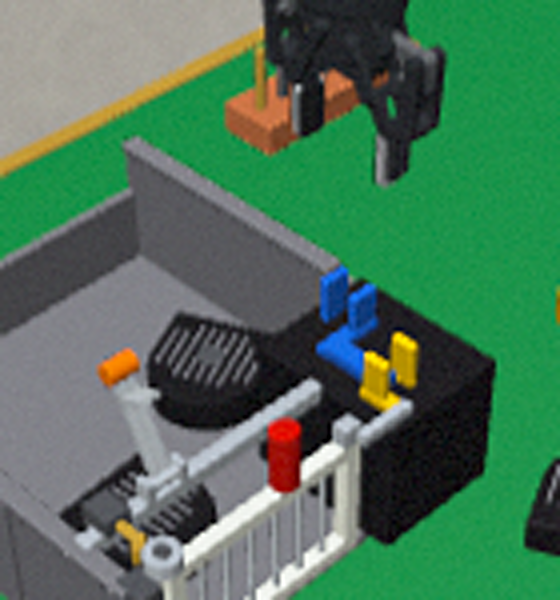

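The hasp is folded well back, with the knob at (118,367), and the gripper is above the blue catch. I'll go down and squeeze.

Emit:
move_arm:
  motion:
    - [2,1,0,0,0,-0.03,-0.6]
    - [0,0,40,0,0,0,-0.6]
    - [0,0,35,0,0,0,-0.6]
    - [0,0,25,0,0,0,-0.6]
    - [0,0,15,0,0,0,-0.6]
    - [0,0,7,0,0,0,-0.6]
    - [0,0,0,0,0,0,-0.6]

```text
clock: 8.5
tool_pos: [0.6468, -0.1346, 0.1361]
tcp_rot: [0.702, 0.712, -0.0, -0.0]
contact_force: [-0.5, -0.6, 0.3]
width: 0.798
grip_force: 0.0
```

Emit:
move_arm:
  motion:
    - [0,0,0,0,0,0,0.2]
    - [0,0,0,0,0,0,1]
    - [0,0,0,0,0,0,1]
    - [0,0,0,0,0,0,1]
    - [0,0,0,0,0,0,1]
    - [0,0,0,0,0,0,1]
    - [0,0,0,0,0,0,1]
    - [0,0,0,0,0,0,1]

```text
clock: 9.3
tool_pos: [0.6485, -0.1348, 0.1377]
tcp_rot: [0.702, 0.712, 0.001, 0.002]
contact_force: [3.6, -0.1, 5.2]
width: 0.217
grip_force: 44.6
```

```bash
python3 st.py 86 -115 136
```

```text
t 9.3 tcp tote mm [  87.8 -115.   137.7] toolx yaw 1.57 zaxis [ 0.004 -0.    -1.   ] w 0.217 grip 44.6 F [ 3.6 -0.1  5.2] q [ 0.53  0.61 -0.56  1.64  0.37  0.99 -0.14]
delta tool [-0.  -1.8  1.7]
```

Emit:
move_arm:
  motion:
    - [0,0,0,0,0,0,-0.5]
    - [0,0,0,0,0,0,-0.5]
    - [0,0,0,0,0,0,-0.5]
    - [0,0,-12,0,0,0,-0.5]
    - [0,0,-25,0,0,0,-0.5]
    - [0,0,-25,0,0,0,-0.5]
    - [8,-26,0,0,0,0,-0.5]
    - [8,-26,0,0,0,0,-0.5]
    - [7,-26,0,0,0,0,-0.5]
    - [0,0,0,0,0,0.143,-0.5]
    - [0,0,0,0,0,0.143,-0.5]
    - [0,0,0,0,0,0.143,-0.5]
    - [0,0,0,0,0,0.143,-0.5]
    - [0,0,0,0,0,0.143,-0.5]
    - [0,0,0,0,0,0.143,-0.5]
    - [0,0,0,0,0,0.143,-0.5]
    - [0,0,0,0,0,0.143,-0.5]
    - [0,0,0,0,0,0.143,-0.5]
    - [0,0,0,0,0,0.143,-0.5]
    - [0,0,0,0,0,0.143,-0.5]

```text
clock: 11.3
tool_pos: [0.5684, -0.1126, 0.1991]
tcp_rot: [1.0, 0.004, 0.0, -0.0]
contact_force: [-0.1, -0.3, 0.5]
width: 0.753
grip_force: 0.0
```

```bash
python3 st.py 10 -92 140;  python3 - <<'E'
from h import *
im=bot.snapshot("side"); x0,y0,x1,y1=(190,80,330,230); k=im[y0:y1,x0:x1]
cv2.imwrite("pics/side4.png",cv2.cvtColor(cv2.resize(k,None,fx=4,fy=4,interpolation=cv2.INTER_CUBIC),cv2.COLOR_RGB2BGR))
E
```

```text
t 11.3 tcp tote mm [  8.1 -91.6 199.1] toolx yaw -0.008 zaxis [ 0.001  0.    -1.   ] w 0.753 grip 0.0 F [-0.1 -0.3  0.5] q [ 0.35  0.37 -0.29  1.8   0.12  0.99 -1.55]
delta tool [ 1.9  0.4 59.1]
```

View pics/side4.png

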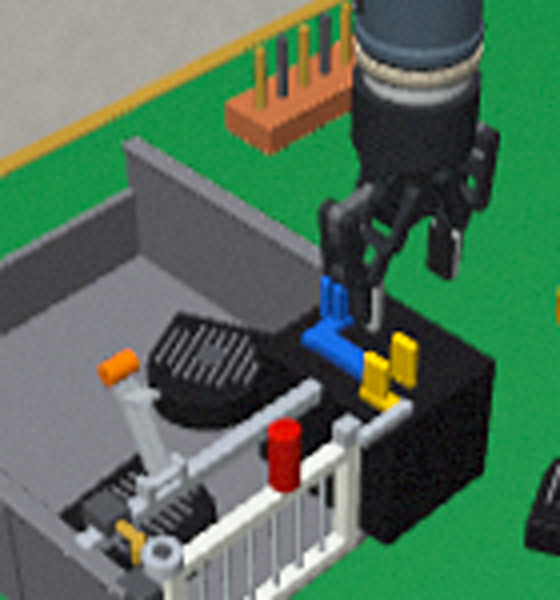

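The blue tab now sits against its lug, at (335,298). The yellow catch comes next.

Emit:
move_arm:
  motion:
    - [2,0,0,0,0,0,-0.5]
    - [0,0,25,0,0,0,-0.5]
    - [0,0,20,0,0,0,-0.5]
    - [0,0,14,0,0,0,-0.5]
    - [0,0,0,0,0,0,-0.5]
    - [0,0,0,0,0,0,0.2]
    - [0,0,0,0,0,0,1]
    - [0,0,0,0,0,0,1]
    - [0,0,0,0,0,0,1]
    - [0,0,0,0,0,0,1]
    - [0,0,0,0,0,0,1]
    - [0,0,0,0,0,0,1]
    - [0,0,0,0,0,0,1]

```text
clock: 12.65
tool_pos: [0.5715, -0.1131, 0.1411]
tcp_rot: [1.0, 0.007, 0.002, 0.001]
contact_force: [-0.7, 2.4, 4.9]
width: 0.225
grip_force: 43.9
```

```bash
python3 st.py 10 -92 140
```

```text
t 12.65 tcp tote mm [ 11.2 -92.1 141.1] toolx yaw -0.001 zaxis [ 0.003 -0.001 -1.   ] w 0.225 grip 43.9 F [-0.7  2.4  4.9] q [ 0.33  0.44 -0.28  1.85  0.15  0.87 -1.57]
delta tool [-1.2 -0.1  1.1]
```

Emit:
move_arm:
  motion:
    - [0,0,0,0,0,0,-0.4]
    - [0,0,0,0,0,0,-0.4]
    - [0,0,0,0,0,0,-0.4]
    - [0,0,-12,0,0,0,-0.4]
    - [0,0,-25,0,0,0,-0.4]
    - [0,0,-25,0,0,0,-0.4]
    - [-3,-30,0,0,0,0,-0.3]
    - [-3,-30,0,0,0,0,-0.3]
    - [-3,-30,0,0,0,0,-0.3]
    - [-2,-27,0,0,0,0,-0.3]
    - [0,0,0,0,0,0,-0.3]

```text
clock: 13.75
tool_pos: [0.5576, 0.0089, 0.2025]
tcp_rot: [1.0, 0.01, 0.001, -0.001]
contact_force: [-0.1, 0.5, 0.1]
width: 0.646
grip_force: 0.0
```

```bash
python3 st.py 0 25 138;  python3 - <<'E'
from h import *
im=bot.snapshot("side"); x0,y0,x1,y1=(190,80,330,230); k=im[y0:y1,x0:x1]
cv2.imwrite("pics/side5.png",cv2.cvtColor(cv2.resize(k,None,fx=4,fy=4,interpolation=cv2.INTER_CUBIC),cv2.COLOR_RGB2BGR))
t=np.linspace(0,1.5,31); x=-105*np.sin(t); y=130-105*np.cos(t); print(np.c_[np.diff(x),-np.diff(y)].round(1).tolist())
E
```

```text
t 13.75 tcp tote mm [ -0.8  30.1 202.5] toolx yaw 0.005 zaxis [ 0.001  0.002 -1.   ] w 0.646 grip 0.0 F [-0.1  0.5  0.1] q [ 0.18  0.34 -0.34  1.84  0.13  0.98 -1.76]
delta tool [ 0.7  5.2 64.5]
[[-5.2, -0.1], [-5.2, -0.4], [-5.2, -0.7], [-5.2, -0.9], [-5.1, -1.2], [-5.1, -1.4], [-5.0, -1.7], [-4.9, -1.9], [-4.8, -2.2], [-4.7, -2.4], [-4.5, -2.6], [-4.4, -2.9], [-4.3, -3.1], [-4.1, -3.3], [-3.9, -3.5], [-3.8, -3.7], [-3.6, -3.9], [-3.4, -4.0], [-3.2, -4.2], [-2.9, -4.3], [-2.7, -4.5], [-2.5, -4.6], [-2.3, -4.7], [-2.0, -4.8], [-1.8, -4.9], [-1.5, -5.0], [-1.3, -5.1], [-1.0, -5.1], [-0.8, -5.2], [-0.5, -5.2]]
```

View pics/side5.png

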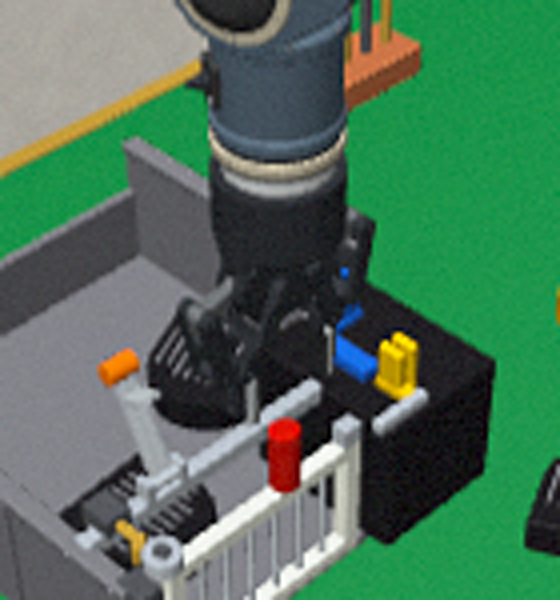

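Yellow is home at (398,362), the bolt is clear of the gate, and the gate is shut. I'll take the post now.

Emit:
move_arm:
  motion:
    - [1,5,0,0,0,0,-0.3]
    - [0,0,30,0,0,0,-0.3]
    - [0,0,22,0,0,0,-0.3]
    - [0,0,12,0,0,0,-0.3]
    - [0,0,0,0,0,0,-0.3]
    - [0,0,0,0,0,0,1]
    - [0,0,0,0,0,0,1]
    - [0,0,0,0,0,0,1]
    - [0,0,0,0,0,0,1]
    - [0,0,0,0,0,0,1]
  squeeze: 60

```text
clock: 14.8
tool_pos: [0.5601, 0.0036, 0.1394]
tcp_rot: [1.0, 0.008, 0.002, -0.003]
contact_force: [-1.1, 7.7, 2.7]
width: 0.236
grip_force: 58.7
```

```bash
python3 st.py 0 25 138
```

```text
t 14.8 tcp tote mm [  1.6  24.8 139.4] toolx yaw 0.001 zaxis [ 0.004  0.005 -1.   ] w 0.236 grip 58.7 F [-1.1  7.7  2.7] q [ 0.17  0.41 -0.32  1.9   0.16  0.85 -1.79]
delta tool [-1.6 -0.2  1.4]
```

Emit:
move_arm:
  motion:
    - [-5.2,-0.1,0,0,0,0,1]
    - [-5.2,-0.4,0,0,0,0,1]
    - [-5.2,-0.7,0,0,0,0,1]
    - [-5.2,-0.9,0,0,0,0,1]
    - [-5.1,-1.2,0,0,0,0,1]
    - [-5.1,-1.4,0,0,0,0,1]
    - [-5,-1.7,0,0,0,0,1]
    - [-4.9,-1.9,0,0,0,0,1]
    - [-4.8,-2.2,0,0,0,0,1]
    - [-4.7,-2.4,0,0,0,0,1]
    - [-4.5,-2.6,0,0,0,0,1]
    - [-4.4,-2.9,0,0,0,0,1]
    - [-4.3,-3.1,0,0,0,0,1]
    - [-4.1,-3.3,0,0,0,0,1]
    - [-3.9,-3.5,0,0,0,0,1]

```text
clock: 16.3
tool_pos: [0.4899, 0.0286, 0.1394]
tcp_rot: [1.0, 0.007, 0.004, -0.001]
contact_force: [3.9, 4.3, -0.9]
width: 0.241
grip_force: 59.4
```

```bash
python3 st.py -71.6 53.2 138
```

```text
t 16.3 tcp tote mm [-68.2  50.8 139.4] toolx yaw -0.001 zaxis [ 0.008  0.003 -1.   ] w 0.241 grip 59.4 F [ 3.9  4.3 -0.9] q [ 0.15  0.31 -0.35  2.06  0.15  0.79 -1.84]
delta tool [-3.4 -2.4  1.3]
```

Emit:
move_arm:
  motion:
    - [-3.8,-3.7,0,0,0,0,1]
    - [-3.6,-3.9,0,0,0,0,1]
    - [-3.4,-4,0,0,0,0,1]
    - [-3.2,-4.2,0,0,0,0,1]
    - [-2.9,-4.3,0,0,0,0,1]
    - [-2.7,-4.5,0,0,0,0,1]
    - [-2.5,-4.6,0,0,0,0,1]
    - [-2.3,-4.7,0,0,0,0,1]
    - [-2,-4.8,0,0,0,0,1]
    - [-1.8,-4.9,0,0,0,0,1]
    - [-1.5,-5,0,0,0,0,1]
    - [-1.3,-5.1,0,0,0,0,1]
    - [-1,-5.1,0,0,0,0,1]
    - [-0.8,-5.2,0,0,0,0,1]
    - [-0.5,-5.2,0,0,0,0,1]
    - [0,0,0,0,0,0,1]
    - [0,0,0,0,0,0,1]
    - [0,0,0,0,0,0,1]
    - [0,0,0,0,0,0,1]
    - [0,0,0,0,0,0,1]

```text
clock: 18.3
tool_pos: [0.454, 0.0942, 0.1392]
tcp_rot: [1.0, 0.006, 0.001, 0.001]
contact_force: [0.9, -3.2, 12.6]
width: 0.237
grip_force: 60.8
```

```bash
python3 st.py -104.7 122.6 138;  python3 - <<'E'
from h import *
im=bot.snapshot("side"); x0,y0,x1,y1=(180,100,320,270); k=im[y0:y1,x0:x1]
cv2.imwrite("pics/side6.png",cv2.cvtColor(cv2.resize(k,None,fx=3.5,fy=3.5,interpolation=cv2.INTER_CUBIC),cv2.COLOR_RGB2BGR))
E
```

```text
t 18.3 tcp tote mm [-103.2  116.9  139.2] toolx yaw -0.003 zaxis [ 0.003 -0.002 -1.   ] w 0.237 grip 60.8 F [ 0.9 -3.2 12.6] q [ 0.03  0.28 -0.38  2.11  0.15  0.78 -2.01]
delta tool [-1.5 -5.7  1.2]
```

View pics/side6.png

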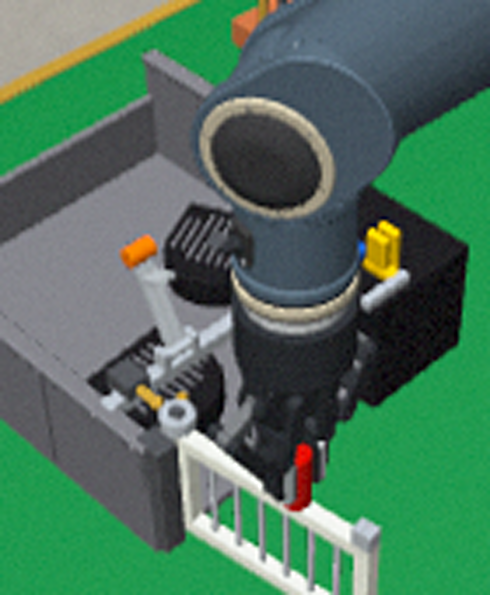

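The gate is open about 1.45 rad, with the red post at (300,478) between the pads. The hasp is folded back and both catches are home, so I'm handing in.

```bash
python3 -c "
from rig import bot
print(bot.read_state()['grip_force'],bot.finish_job())"
```

```text
the job is handed in; nothing more can be done
60.78024387359619 None
```

I handed the job in at about 18 s of the 58 s, and no verdict came back: the hasp is well back past upright, both catches are squeezed home, and the gate is held still by its red post at about 1.45 rad with a 60 N grip.

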